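# Load the bushing feeder

### The arm

A 6-joint arm with a two-finger parallel gripper is mounted at the origin on the work surface. World frame = base frame: x ahead of the robot, y to its left, z up, the work surface at z = 0. Lengths are in m, angles in rad, forces in N, time in s.
With the tool pointing down it reaches from about 0.2 to 0.875 m from the base axis. Payload 3.4 kg.
Tool frame: the origin (TCP) lies at the very end of the fingers, on their centre line; the grasp point (between the pads) lies 19 mm behind it; z points along the fingers, y is the direction in which the jaws open and shut (so a half turn about z gives the same grasp; the last joint's range is limited). The gripper opens to 94 mm and grips with 3 to 60 N. Pads are 16 mm wide; open, the fingers measure 119 mm over their backs; the gripper's body (75 mm by 177 mm) begins 78 mm behind the grasp point.
Start: joints at [0.984, 0.276, 1.505, -0, 1.361, -0.121], TCP at [0.258, 0.514, 0.205] pointing down, gripper open.
Joint ranges: [-2.89, 2.89], [-0.75, 2.08], [0.22, 2.7], [-1.18, 4.32], [0.11, 2.71], [-2.7, 2.7]. Speed limits (rad/s): [2.57, 2.57, 3.14, 3.14, 3.14, 3.14].

### API

Orientations are given as a 3x3 rotation matrix whose columns are the frame's x, y, z axes.
In Python, from bench import ctrl gives the robot as it stands. The module is installed in compiled form; this text tells all that it offers.
- The arm moves only by the tool play_rows, never from a script. Its argument "deltas" is a list of rows, each a list of 3 entries, a list of its own where there are three numbers: the shift along the tool's x, y, z in cm, then the turn about the tool's z in degrees, then the opening, from 0 (shut) to 1 (fully open). A call has exactly 10 rows; each row shifts and turns the commanded pose from where the row before left it, along the tool's axes as they then stand; what a row does not reach is not made up. A row lasts 1/10 s, in which the tool goes at most 50 mm and 8.59 degrees, less where a joint would pass 70% of its speed; a pose out of reach is approached as far as the arm can. A call is refused whole if a number of a shift passes 5 or a number of a turn 8.59, either way. A call with a gripper value outside its range is refused whole. The fingers move at their own pace and stop on an object; "squeeze" is the grip in N (left out, the last holds). Time passes only in rows, so rows that do not move let the fingers close, or fill a call up. It gives the time, the measured TCP pose, the force and the opening at its end, in the units of the state.
- ctrl.state(): the state, without advancing time (a new reading comes with each control period).
- ctrl.snapshot(name): name is "scene" or "top"; returns a dict with "color" (480x640x3 uint8, blue, green, red), "mtx" (3x3 intrinsics, pixels), "R" (3x3) and "t" (3): a world point X has camera coordinates R X + t. Camera axes: x right, y down, z forward; pixel columns grow to the right and rows downward; lengths in m; the calibration is good to about 2 mm. A picture is of the moment at which its call begins. There is no depth.
- ctrl.close_job(): hands the job in, once; it reports no verdict.
The state is a dict: "clock": time; "joints": joint angles; "qd": joint speeds; "joint_torque": joint torques, N m; "position": TCP position; "ee_rot": TCP orientation; "force": force on the tool from outside, world axes, zero at the start; "moment": the same for the moment, N m; "grip_width": opening from 0.0 (shut) to 1.0 (fully open).
Only numpy, scipy, OpenCV 4.12 (cv2) and the standard library are available. Lean on these libraries where they do the work, as an engineer would, in place of code of your own. Each camera call takes 0.05 s, during which the arm holds its last target.

### The job

Load the two short plain bushings into the upright tube magazine, one after the other, so that they stand end to end on top of each other with the lower one right down on the tube's floor. Leave the longer sleeve of the same diameter standing where it is.

Things in the scene. Friction and masses are not known exactly. Their poses are not given: they have to be found in the camera images.
- bushing_1: one of two identical short plain steel bushings: a smooth tube with no flange, 40 mm outer diameter, 24 mm bore, 50 mm tall, about 0.3 kg, standing upright on the bench. Origin at the centre of its lower end, z along its axis (up).
- bushing_2: the other short plain bushing, identical to bushing_1 (40 mm diameter, 50 mm tall); origin at the centre of its lower end, z up its axis. Either may go in first.
- long_sleeve: look-alike to be left alone: a plain steel sleeve of the same 40 mm diameter and 24 mm bore but 80 mm tall, standing upright among the bushings; origin at the centre of its lower end, z up its axis. (Among them, not listed: a bushing with a 60 mm flange, and a flat washer.)
- magazine: fixed gravity tube magazine: upright aluminium tube on a dark steel 130 x 100 x 20 mm base. Origin: underside of the base, on the tube's axis; z up. Bore 56 mm (8 mm play round a bushing); tube floor 20 mm, open mouth's rim 140 mm above the origin. Top 10 mm flares to 72 mm inside. A 12 mm sight slot and a low feed track (to 26 mm high) face its +x. A bushing let go with its foot in the mouth drops down.

How it is judged:
By the outcome, as a careful person would: the job done as asked, in the order asked, and still so for the second after the job is handed in, with the robot touching nothing.
It also fails if it takes over 54 s, if anything falls off the work surface, if the arm or the gripper's body presses on something with over 40 N, if the wrist force passes 120 N, or if a joint passes its speed limit or range.

## Working session

There is one attempt and no reset: what is moved stays moved. The work goes in short steps, Python scripts to look and compute and a tool call to move; the robot and the scene stay as the last step left them, time stands still between calls to the robot, and variables do not carry over. Pictures are saved under pics/ and viewed, and the job is handed in when it is done.

Besides the shell and the picture viewer there is one more tool, called after ">>>" as name(argument=value, ...) on one line, values as JSON. play_rows: Moves the arm, as the interface text tells. Its arguments: {"type":"object","properties":{"deltas":{"type":"array"},"squeeze":{"type":"number"}},"required":["deltas"]}

```bash
mkdir -p pics; python3 - <<'E'
from bench import ctrl
import cv2,pickle
d={}
for n in("scene","top"):
    s=ctrl.snapshot(n); cv2.imwrite(f"pics/{n}0.png",s["color"]); d[n]=s
    print(n,s["mtx"].tolist(),s["R"].round(3).tolist(),s["t"].round(3).tolist())
pickle.dump(d,open("s0.pkl","wb"))
st=ctrl.state()
print({k:(v if not hasattr(v,'round') else v.round(3).tolist()) if not hasattr(v,'tolist') else v.round(3).tolist() for k,v in st.items()})
E
```

```text
scene [[523.2327381058476, 0.0, 316.9202918208479], [0.0, 523.2327381058476, 249.22350477147833], [0.0, 0.0, 1.0]] [[0.829, 0.559, -0.012], [0.334, -0.513, -0.791], [-0.449, 0.652, -0.612]] [-0.464, -0.151, 1.07]
top [[479.6948089740594, 0.0, 315.48262603805927], [0.0, 479.6948089740594, 237.18079658138348], [0.0, 0.0, 1.0]] [[0.025, -1.0, 0.017], [-0.993, -0.027, -0.117], [0.117, -0.014, -0.993]] [-0.008, 0.516, 0.755]
{'clock': 0.1, 'joints': [0.984, 0.276, 1.506, -0.0, 1.361, -0.121], 'qd': [0.002, -0.001, -0.002, -0.001, 0.001, -0.0], 'joint_torque': [0.003, -40.546, -23.778, 0.07, 0.03, -0.0], 'position': [0.258, 0.513, 0.205], 'ee_rot': [[-0.893, 0.449, -0.001], [0.449, 0.893, -0.001], [0.0, -0.002, -1.0]], 'force': [0.728, -0.234, 0.633], 'moment': [0.05, 0.022, 0.046], 'grip_width': 0.9998863587579813}
```

View pics/scene0.png

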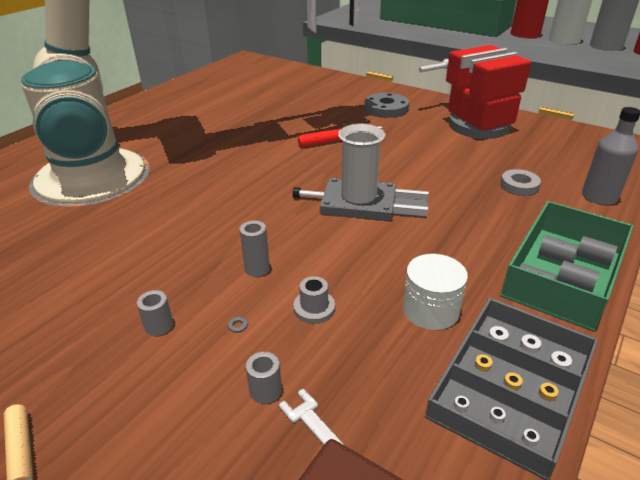

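View pics/top0.png

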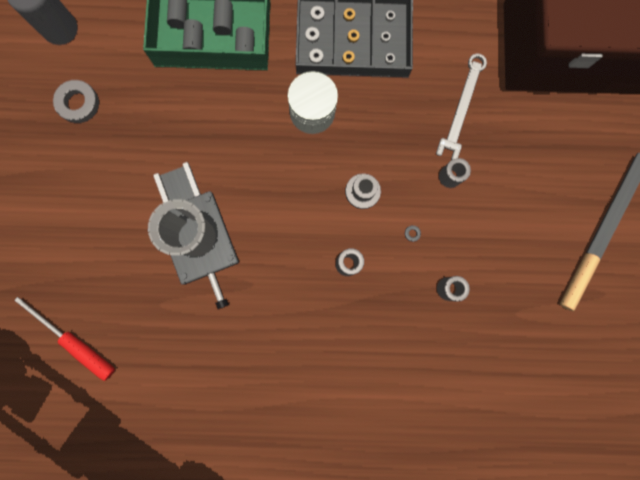

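The scene view shows short bushings near (155,312) and (264,377), the long sleeve at (255,248) and the magazine mouth at (361,135). In the top view the bushings are at (457,289) and (457,170), the sleeve at (351,262) and the mouth at (177,228). I'll enlarge these.

```bash
python3 - <<'E'
import cv2,pickle,numpy as np
d=pickle.load(open("s0.pkl","rb"))
def crop(n,cx,cy,w,h,k):
    c=d[n]["color"][cy-h//2:cy+h//2,cx-w//2:cx+w//2]
    c=cv2.resize(c,None,fx=k,fy=k,interpolation=cv2.INTER_CUBIC)
    for i in range(0,w,10): cv2.line(c,(i*k,0),(i*k,6 if i%50 else 14),(0,255,255),1)
    for i in range(0,h,10): cv2.line(c,(0,i*k),(6,i*k),(0,255,255),1)
    return c
def tile(n,l,out):
    cv2.imwrite(out,np.hstack([crop(n,*p,60,70,6) for p in l]))
tile("scene",[(155,312),(264,377)],"pics/sb.png")
tile("top",[(457,289),(457,170)],"pics/tb.png")
cv2.imwrite("pics/mag.png",np.hstack([crop("scene",361,170,130,120,3),crop("top",190,230,130,120,3)]))
E
```

```text
(no output)
```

View pics/sb.png

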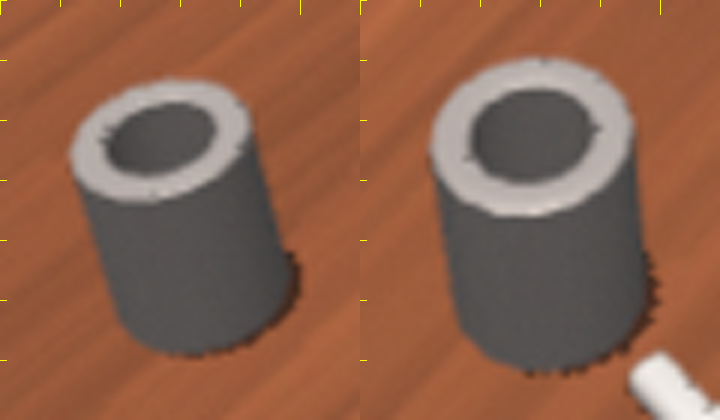

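View pics/tb.png

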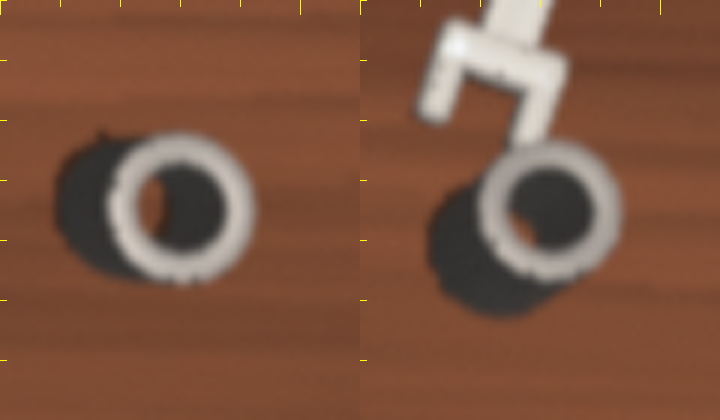

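View pics/mag.png

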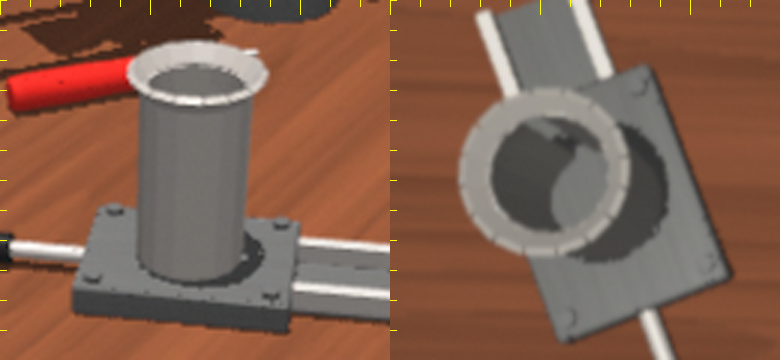

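```bash
cat > h.py <<'E'
import cv2,pickle,numpy as np
def P(s): return s["mtx"]@np.c_[s["R"],np.asarray(s["t"]).reshape(3)]
def tri(d,a,b):
    X=cv2.triangulatePoints(P(d["scene"]),P(d["top"]),np.float64(a).reshape(2,1),np.float64(b).reshape(2,1))
    X=(X[:3]/X[3]).ravel()
    e=[]
    for n,p in(("scene",a),("top",b)):
        q=P(d[n])@np.r_[X,1]; e.append((q[:2]/q[2]-p).round(1).tolist())
    return X.round(4),e
def proj(d,n,X):
    q=P(d[n])@np.r_[X,1]; return q[:2]/q[2]
def plane(s,uv,z):
    M=P(s); H=M[:,[0,1,3]].copy(); H[:,2]+=M[:,2]*z
    v=np.linalg.solve(H,np.r_[uv,1]); return v[:2]/v[2]
E
python3 - <<'E'
from h import *
d=pickle.load(open("s0.pkl","rb"))
o=.4
for k,a,b in[("A",(151.7,300.4),(457.1,288.7)),("B",(262.75,364.75),(458.7,170)),("mag",(361.8,134.3),(176.7,227.3))]:
    print(k,tri(d,np.array(a)-o,np.array(b)-o), plane(d["scene"],np.array(a)-o,.14 if k=="mag" else .05),plane(d["top"],np.array(b)-o,.14 if k=="mag" else .05))
print("long top z80",plane(d["top"],(351,262),.08),"flange",plane(d["top"],(363,188),.05),"wrench jaws",plane(d["top"],(449,147),.008), "can", plane(d["top"],(313,96),.06))
E
```

```text
A (array([ 0.4388, -0.2184,  0.05  ]), [[-0.8, -0.0], [-0.6, -0.6]]) [ 0.4397482  -0.21785064] [ 0.43791135 -0.21939735]
B (array([ 0.6318, -0.2227,  0.05  ]), [[-1.2, 0.1], [-0.7, -0.8]]) [ 0.63287652 -0.22180176] [ 0.63056024 -0.2238488 ]
mag (array([0.5133, 0.204 , 0.1403]), [[-0.8, 0.2], [-0.7, -1.0]]) [0.51376026 0.20590975] [0.51189338 0.20302189]
long top z80 [ 0.47314728 -0.04846744] flange [ 0.59546759 -0.06863053] wrench jaws [ 0.68158422 -0.22140143] can [0.74371644 0.01620298]
```

Triangulation puts the bushing tops at z = 0.050 and the rim at 0.140, which agrees with the text. Bushing A is at (0.439, −0.2185), B at (0.632, −0.223) and the magazine axis at (0.513, 0.2045). I'll move toward A first.

>>> play_rows(deltas=[[[-1.5, -1.8, 0], 0, 1], [[-3, -3.5, 0], 0, 1], [[-3, -3.5, 0], 0, 1], [[-3, -3.5, 0], 0, 1], [[-3, -3.5, 0], 0, 1], [[-3, -3.5, 0], 0, 1], [[-3, -3.5, 0], 0, 1], [[-3, -3.5, 0], 0, 1], [[-3, -3.5, 0], 0, 1], [[-3, -3.5, 0], 0, 1]], squeeze=30)

```text
clock: 1.1
position: [0.3631, 0.0865, 0.2054]
ee_rot: [[-0.894, 0.449, 0.0], [0.449, 0.894, 0.0], [-0.0, 0.0, -1.0]]
force: [1.7, 0.2, 0.5]
grip_width: 1.001
```

>>> play_rows(deltas=[[[-2.9, -3.4, 0], 0, 1], [[-2.9, -3.4, 0], 0, 1], [[-2.9, -3.4, 0], 0, 1], [[-2.9, -3.4, 0], 0, 1], [[-2.9, -3.4, 0], 0, 1], [[-2.9, -3.4, 0], 0, 1], [[-2, -2.4, 0], 0, 1], [[-1.1, -1.1, 2], 0, 1], [[0, 0, 4], 0, 1], [[0, 0, 3], 0, 1]])

```text
clock: 2.1
position: [0.4386, -0.2177, 0.1135]
ee_rot: [[-0.893, 0.45, -0.001], [0.45, 0.893, 0.001], [0.001, 0.0, -1.0]]
force: [-0.5, 0.4, 0.6]
grip_width: 1.002
```

```bash
python3 - <<'E'
from bench import ctrl
import cv2,numpy as np
from h import *
st=ctrl.state(); p=st["position"];R=st["ee_rot"];print(p, R.T@(np.array([.439,-.2185,.024])-p)*100)
i=[]
for n in("scene","top"):
    s=ctrl.snapshot(n); i.append(s["color"])
    for c in [[.439,-.2185,.05]]: print(proj({n:s},n,c))
cv2.imwrite("pics/a1.png",np.hstack([cv2.resize(i[0][200:380,70:270],(400,360)),cv2.resize(i[1][200:380,360:560],(400,360))]))
E
```

```text
[ 0.43856451 -0.21774721  0.1135395 ] [-0.08495255 -0.05050528  8.9538269 ]
[150.54437644 300.06847123]
[456.12950986 287.59450843]
```

View pics/a1.png

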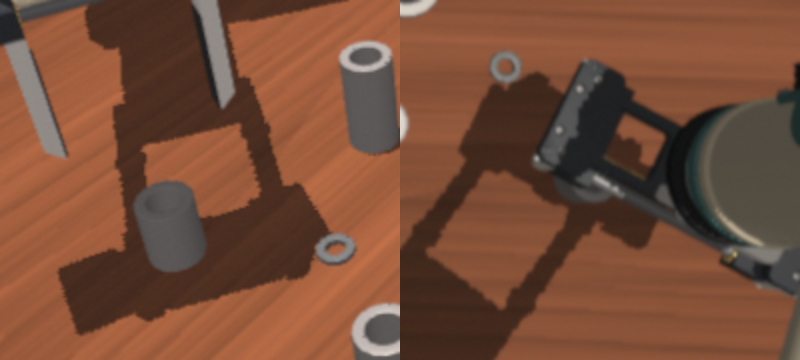

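The view shows the open fingers straddling A's rim at about scene pixel (154,299), with the washer clear to the right. I'll descend and grip.

>>> play_rows(deltas=[[[-0.1, -0.1, 2], 0, 1], [[0, 0, 3], 0, 1], [[0, 0, 2.5], 0, 1], [[0, 0, 1.4], 0, 1], [[0, 0, 0.1], 0, 1], [[0, 0, 0], 0, 0], [[0, 0, 0], 0, 0], [[0, 0, 0], 0, 0], [[0, 0, 0], 0, 0], [[0, 0, 0], 0, 0]])

```text
clock: 3.2
position: [0.4399, -0.2188, 0.0259]
ee_rot: [[-0.893, 0.449, 0.001], [0.449, 0.893, -0.0], [-0.001, -0.0, -1.0]]
force: [-0.4, 0.2, 0.8]
grip_width: 0.612
```

>>> play_rows(deltas=[[[0, 0, 0], 0, 0], [[0, 0, 0], 0, 0], [[0, 0, 0], 0, 0], [[0, 0, 0], 0, 0], [[0, 0, 0], 0, 0], [[0, 0, 0], 0, 0], [[0, 0, 0], 0, 0], [[0, 0, -0.5], 0, 0], [[0, 0, -1.5], 0, 0], [[0, 0, -2], 0, 0]])

```text
clock: 4.2
position: [0.4384, -0.2179, 0.0648]
ee_rot: [[-0.893, 0.449, -0.003], [0.449, 0.893, 0.002], [0.004, 0.001, -1.0]]
force: [-0.4, -0.6, -2.5]
grip_width: 0.416
```

```bash
python3 - <<'E'
from bench import ctrl
import cv2,numpy as np
from h import *
i=[]
for n in("scene","top"):
    s=ctrl.snapshot(n); i.append(s["color"])
st=ctrl.state(); p=st["position"];R=st["ee_rot"];print(p,st["force"],st["grip_width"], R.T@(np.array([.513,.2045,.215])-p)*100)
cv2.imwrite("pics/a2.png",np.hstack([cv2.resize(i[0][200:380,70:270],(400,360)),cv2.resize(i[1][200:380,360:560],(400,360))]))
E
```

```text
[ 0.44110562 -0.21974891  0.06724907] [ 1.40974362 -0.52104362 -2.3242992 ] 0.4135112224274415 [ 12.55975684  41.12640481 -14.85712311]
```

View pics/a2.png

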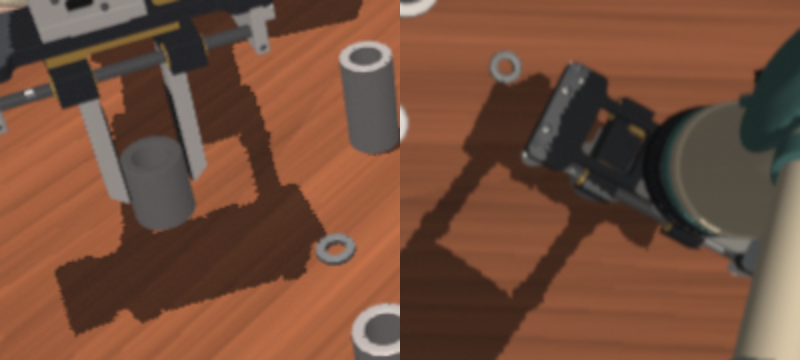

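A has lifted off the bench between the fingers, with its foot at about scene pixel (150,312), and the wrist reads about 3 N. I'll carry it up and over to the magazine.

>>> play_rows(deltas=[[[0, 0, -3], 0, 0], [[0, 0, -4], 0, 0], [[0, 0, -4], 0, 0], [[0.3, 1, -3], 0, 0], [[0.9, 3, -0.9], 0, 0], [[1.2, 3.9, 0], 0, 0], [[1.2, 3.9, 0], 0, 0], [[1.2, 3.9, 0], 0, 0], [[1.2, 3.9, 0], 0, 0], [[1.2, 3.9, 0], 0, 0]])

```text
clock: 5.3
position: [0.4803, 0.0252, 0.2133]
ee_rot: [[-0.893, 0.449, -0.001], [0.449, 0.893, 0.0], [0.001, -0.001, -1.0]]
force: [-0.3, 0.1, -2.6]
grip_width: 0.417
```

```bash
python3 - <<'E'
from bench import ctrl
import numpy as np
st=ctrl.state(); p=st["position"];R=st["ee_rot"];print(p,st["force"],st["grip_width"], R.T@(np.array([.513,.2045,.195])-p)*100)
E
```

```text
[0.48027569 0.02518497 0.21327575] [-0.27009883  0.12885236 -2.63365731] 0.41742288209004114 [ 5.12984284 17.49133063  1.82364623]
```

>>> play_rows(deltas=[[[1.1, 3.8, 0], 0, 0], [[1.1, 3.8, 0], 0, 0], [[1.1, 3.8, 0], 0, 0], [[1, 3.4, 0.3], 0, 0], [[0.6, 2, 0.5], 0, 0], [[0.2, 0.7, 0.5], 0, 0], [[0, 0, 0.3], 0, 0], [[0, 0, 0.2], 0, 0], [[0, 0, 0], 0, 0], [[0, 0, 0], 0, 0]])

```text
clock: 6.3
position: [0.5139, 0.2017, 0.1966]
ee_rot: [[-0.893, 0.45, 0.0], [0.45, 0.893, -0.0], [-0.0, -0.0, -1.0]]
force: [0.4, -0.4, -2.8]
grip_width: 0.419
```

```bash
cat > look.py <<'E'
import sys
from bench import ctrl
import cv2,numpy as np
from h import *
tag=sys.argv[1]; tgt=np.array(eval(sys.argv[2]))
i=[];d={}
for n in("scene","top"):
    s=ctrl.snapshot(n); i.append(s["color"]); d[n]=s
pickle.dump(d,open(tag+".pkl","wb"))
st=ctrl.state(); p=st["position"];R=st["ee_rot"];print(st["clock"],p.round(4),st["force"].round(1),st["grip_width"], (R.T@(tgt-p)*100).round(2))
cv2.imwrite(f"pics/{tag}.png",np.hstack([cv2.resize(i[0][50:230,261:461],(400,360),interpolation=2),cv2.resize(i[1][140:320,80:280],(400,360),interpolation=2)]))
E
python3 look.py m1 "[.513,.2045,.15]"
```

```text
6.4 [0.5141 0.2021 0.1969] [ 0.9 -0.2 -3.3] 0.4154061225251727 [0.21 0.17 4.69]
```

View pics/m1.png

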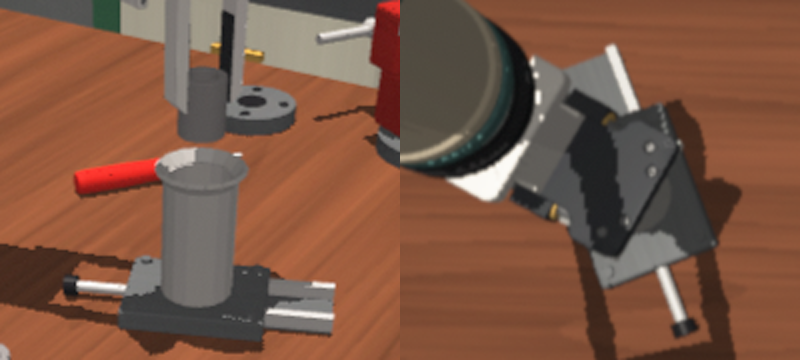

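```bash
python3 - <<'E'
from h import *
d=pickle.load(open("m1.pkl","rb"))
for z in(.171,.196,.221): print(z,proj(d,"scene",[.513,.2045,z]),proj(d,"scene",[.5141,.2021,z]))
c=d["scene"]["color"][70:160,320:420]; cv2.imwrite("pics/m1c.png",cv2.resize(c,None,fx=7,fy=6,interpolation=2))
E
```

```text
0.171 [361.31434187 116.81506959] [361.16034604 117.46508304]
0.196 [361.91958046 102.31510834] [361.76428207 102.94174472]
0.221 [362.54690111  87.28611783] [362.39030687  87.88721993]
```

View pics/m1c.png

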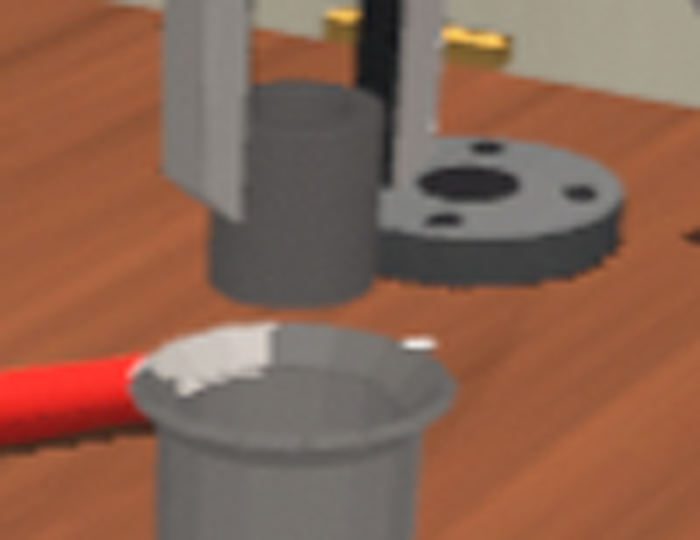

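Enlarged, the foot centre is at about (361.2,117), directly above the rim centre at (361.4,134). I'll lower the foot into the mouth and release.

>>> play_rows(deltas=[[[0.2, 0.1, 0.5], 0, 0], [[0, 0, 1], 0, 0], [[0, 0, 1], 0, 0], [[0, 0, 1], 0, 0], [[0, 0, 0.7], 0, 0], [[0, 0, 0.3], 0, 0], [[0, 0, 0], 0, 0], [[0, 0, 0], 0, 0], [[0, 0, 0], 0, 0.6], [[0, 0, 0], 0, 0.6]])

```text
clock: 7.4
position: [0.5133, 0.2049, 0.1525]
ee_rot: [[-0.893, 0.449, 0.002], [0.449, 0.893, 0.001], [-0.002, 0.002, -1.0]]
force: [0.1, -0.4, 0.5]
grip_width: 0.55
```

```bash
python3 look.py m2 "[.513,.2045,.15]"
```

```text
7.5 [0.5131 0.2048 0.1523] [ 0.2 -0.4 -0.3] 0.5962747176494768 [-0.   -0.03  0.23]
```

View pics/m2.png

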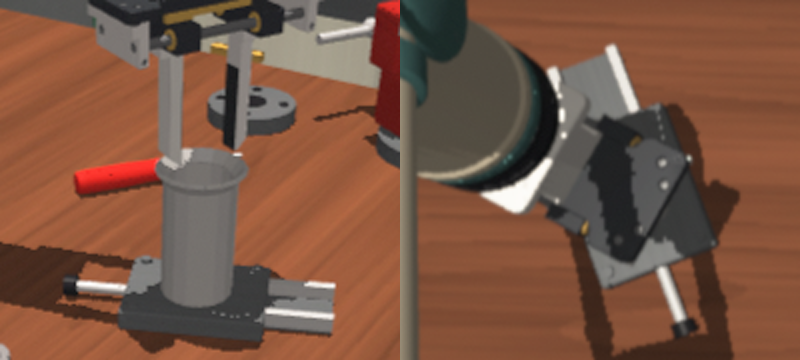

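The bushing has gone: the fingers are empty above the mouth at about crop (200,160), and the grip load reads zero. Next I'll lift and go to B.

>>> play_rows(deltas=[[[0, 0, -2.5], 0, 1], [[0, 0, -2.5], 0, 1], [[-2, -2.2, 0], 0, 1], [[-3.2, -3.5, 0], 0, 1], [[-3.2, -3.5, 0], 0, 1], [[-3.2, -3.5, 0], 0, 1], [[-3.2, -3.5, 0], 0, 1], [[-3.2, -3.5, 0], 0, 1], [[-3.2, -3.5, 0], 0, 1], [[-3.2, -3.5, 0], 0, 1]])

```text
clock: 8.5
position: [0.6111, -0.1455, 0.202]
ee_rot: [[-0.893, 0.449, 0.001], [0.449, 0.893, -0.0], [-0.001, 0.0, -1.0]]
force: [0.4, -0.1, 0.3]
grip_width: 1.002
```

```bash
python3 look.py m3 "[.632,-.2228,.1]"
```

```text
8.6 [ 0.6123 -0.1498  0.2012] [-0.7  0.2 -0.8] 0.9986573222759123 [-5.04 -5.58 10.15]
```

View pics/m3.png

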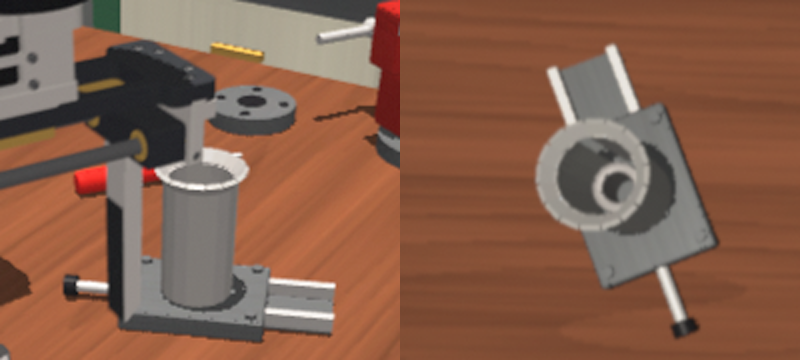

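```bash
python3 - <<'E'
from h import *
d=pickle.load(open("m3.pkl","rb"))
for z in(.02,.07,.1): print(z,proj(d,"top",[.513,.2045,z]),np.linalg.norm(proj(d,"top",[.513,.2245,z])-proj(d,"top",[.513,.1845,z])))
c=d["top"]["color"][185:275,135:235]; cv2.imwrite("pics/m3c.png",cv2.resize(c,None,fx=6,fy=6,interpolation=2))
E
```

```text
0.02 [195.11149222 236.25585402] 24.31155532775983
0.07 [187.62544521 232.41669131] 25.943398501027445
0.1 [182.63308477 229.85639694] 27.03206701555138
```

View pics/m3c.png

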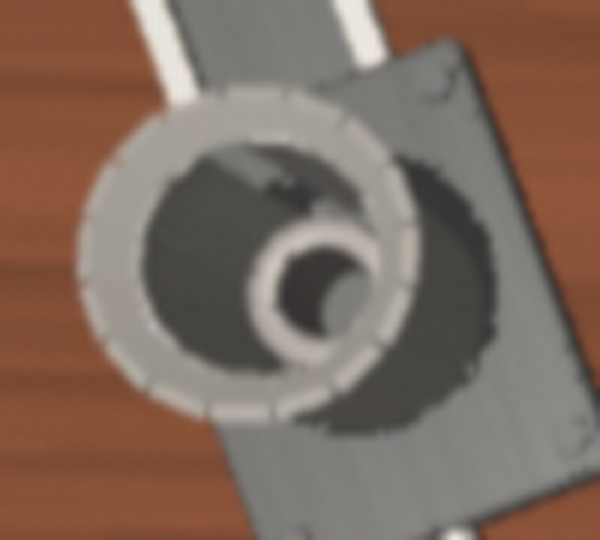

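>>> play_rows(deltas=[[[-2, -2.2, 0], 0, 1], [[-2, -2.2, 0], 0, 1], [[-1, -1.1, 1], 0, 1], [[0, 0, 4], 0, 1], [[0, 0, 4], 0, 1], [[0, 0, 1], 0, 0.8], [[0, 0, 0], 0, 0.8], [[0, 0, 0], 0, 0.8], [[0, 0, 0], 0, 0.8], [[0, 0, 0], 0, 0.8]])

```text
clock: 9.6
position: [0.6318, -0.2154, 0.1036]
ee_rot: [[-0.894, 0.449, 0.003], [0.449, 0.894, -0.001], [-0.004, 0.0, -1.0]]
force: [0.8, -0.2, -0.6]
grip_width: 0.798
```

```bash
python3 look.py m4 "[.632,-.2228,.024]"; python3 -c "
from h import *
d=pickle.load(open('m4.pkl','rb'));cv2.imwrite('pics/m4c.png',np.hstack([cv2.resize(d['scene']['color'][290:440,180:340],(400,375)),cv2.resize(d['top']['color'][90:240,380:540],(400,375))]))"
```

```text
9.7 [ 0.6313 -0.2153  0.1029] [-0.   0.6 -0.4] 0.7987229091973366 [-0.38 -0.64  7.89]
```

View pics/m4c.png

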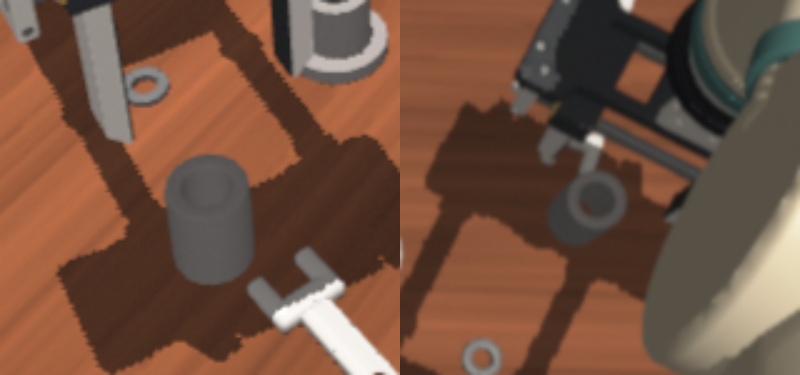

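The first bushing's ring is at (188,233), matching a prediction of (187.6,232.4) for its top at z = 0.07, so it's down on the floor. B is upright at crop (210,185), with a 7 mm position error left to correct, and the wrench is clear of the fingers' line.

>>> play_rows(deltas=[[[-0.4, -0.6, 0.5], 0, 0.8], [[0, 0, 2], 0, 0.8], [[0, 0, 2.5], 0, 0.8], [[0, 0, 1.9], 0, 0.8], [[0, 0, 0.9], 0, 0.8], [[0, 0, 0], 0, 0.8], [[0, 0, 0], 0, 0], [[0, 0, 0], 0, 0], [[0, 0, 0], 0, 0], [[0, 0, 0], 0, 0]])

```text
clock: 10.7
position: [0.6319, -0.2225, 0.0243]
ee_rot: [[-0.893, 0.449, 0.001], [0.449, 0.893, -0.001], [-0.002, 0.0, -1.0]]
force: [-0.3, -0.0, 0.6]
grip_width: 0.496
```

>>> play_rows(deltas=[[[0, 0, 0], 0, 0], [[0, 0, 0], 0, 0], [[0, 0, 0], 0, 0], [[0, 0, 0], 0, 0], [[0, 0, -0.5], 0, 0], [[0, 0, -1.5], 0, 0], [[0, 0, -3], 0, 0], [[0, 0, -4], 0, 0], [[0, 0, -4], 0, 0], [[0, 0, -4], 0, 0]])

```text
clock: 11.7
position: [0.6306, -0.2219, 0.1939]
ee_rot: [[-0.893, 0.449, -0.002], [0.449, 0.894, 0.001], [0.002, -0.0, -1.0]]
force: [-0.1, -0.1, -2.2]
grip_width: 0.419
```

```bash
python3 look.py m5 "[.513,.2045,.2]"; python3 -c "
from h import *
d=pickle.load(open('m5.pkl','rb'));cv2.imwrite('pics/m5c.png',np.hstack([cv2.resize(d['scene']['color'][240:440,140:340],(400,400)),cv2.resize(d['top']['color'][90:290,340:540],(400,400))]))"
```

```text
11.8 [ 0.6345 -0.2237  0.1996] [ 0.4 -0.5 -2.5] 0.4238733420787334 [30.08 32.81 -0.38]
```

View pics/m5c.png

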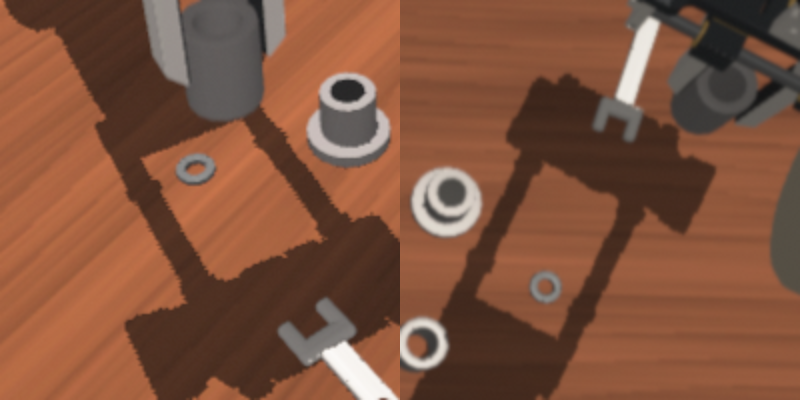

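B is held upright, with the gripper at crop (225,60), and is clear of the flanged bushing and the wrench. I'll carry it to the magazine.

>>> play_rows(deltas=[[[1.5, 1.6, -0.5], 0, 0], [[3, 3.3, -0.5], 0, 0], [[3, 3.3, 0], 0, 0], [[3, 3.3, 0], 0, 0], [[3, 3.3, 0], 0, 0], [[3, 3.3, 0], 0, 0], [[3, 3.3, 0], 0, 0], [[3, 3.3, 0], 0, 0], [[3, 3.3, 0], 0, 0], [[2.5, 2.7, 0], 0, 0]])

```text
clock: 12.8
position: [0.5156, 0.1803, 0.201]
ee_rot: [[-0.894, 0.448, -0.005], [0.448, 0.894, 0.0], [0.005, -0.002, -1.0]]
force: [0.8, -0.2, -2.6]
grip_width: 0.425
```

```bash
python3 look.py m6 "[.513,.2045,.2]"
```

```text
12.9 [0.5148 0.1824 0.2011] [-0.4 -0.2 -2.5] 0.4250411350310661 [1.14 1.9  0.12]
```

>>> play_rows(deltas=[[[0.6, 0.9, 0], 0, 0], [[0.5, 0.9, 0], 0, 0], [[0, 0.1, 0], 0, 0], [[0, 0, 0], 0, 0], [[0, 0, 0], 0, 0], [[0, 0, 0], 0, 0], [[0, 0, 0], 0, 0], [[0, 0, 0], 0, 0], [[0, 0, 0], 0, 0], [[0, 0, 0], 0, 0]])

```text
clock: 13.9
position: [0.5179, 0.1996, 0.2035]
ee_rot: [[-0.893, 0.449, 0.0], [0.449, 0.893, 0.0], [-0.0, 0.0, -1.0]]
force: [0.5, -0.5, -3.1]
grip_width: 0.421
```

```bash
python3 look.py m7 "[.513,.2045,.151]"; python3 -c "
from h import *
d=pickle.load(open('m7.pkl','rb'))
print(proj(d,'scene',[.513,.2045,.176]))
c=d['scene']['color'][70:160,320:420]; cv2.imwrite('pics/m7c.png',cv2.resize(c,None,fx=7,fy=6,interpolation=2))"
```

```text
14.0 [0.5179 0.1997 0.2035] [ 0.1 -0.3 -3.1] 0.4231052113712451 [0.65 0.21 5.25]
[361.43367919 113.95605415]
```

View pics/m7c.png

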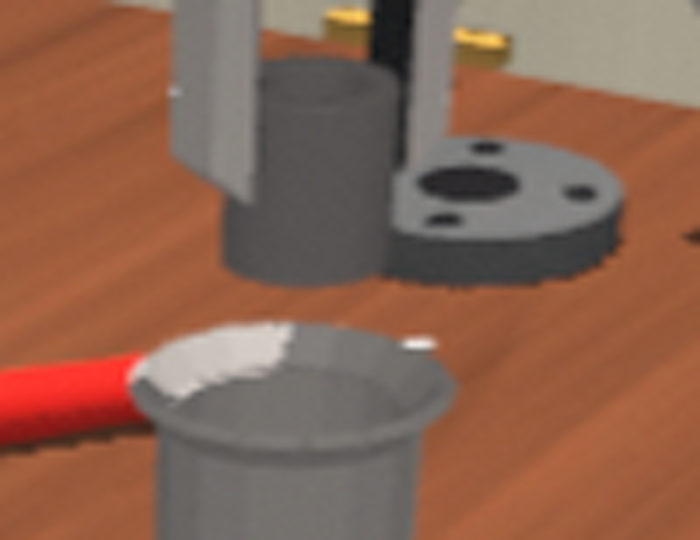

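The foot centre is at about x = 363 and the rim centre at 361.4, which fits the ~6 mm pose error still showing. I'll correct that, lower and release.

>>> play_rows(deltas=[[[0.7, 0.2, 0], 0, 0], [[0, 0, 0.8], 0, 0], [[0, 0, 1.2], 0, 0], [[0, 0, 1.2], 0, 0], [[0, 0, 1], 0, 0], [[0, 0, 0.6], 0, 0], [[0, 0, 0.3], 0, 0], [[0, 0, 0], 0, 0], [[0, 0, 0], 0, 0], [[0, 0, 0], 0, 0]])

```text
clock: 15.0
position: [0.513, 0.2047, 0.153]
ee_rot: [[-0.893, 0.449, 0.001], [0.449, 0.893, 0.0], [-0.001, 0.001, -1.0]]
force: [0.1, 0.6, -2.2]
grip_width: 0.424
```

```bash
python3 look.py m8 "[.513,.2045,.151]"
```

```text
15.1 [0.5128 0.2047 0.153 ] [ 1.1  0.7 -2.6] 0.4251077575805598 [-0.03 -0.01  0.2 ]
```

View pics/m8.png

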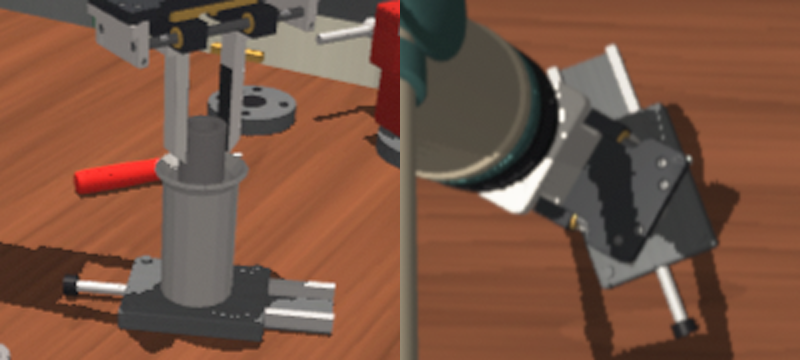

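The bushing's foot is inside the mouth at crop (202,180), and there's no side force. Releasing, then lifting and backing away.

>>> play_rows(deltas=[[[0, 0, 0], 0, 0.65], [[0, 0, 0], 0, 0.65], [[0, 0, 0], 0, 0.65], [[0, 0, 0], 0, 0.65], [[0, 0, -2], 0, 0.65], [[0, 0, -3], 0, 0.65], [[-2, -2.2, 0], 0, 0.65], [[-3, -3.5, 0], 0, 0.65], [[-3, -3.5, 0], 0, 0.65], [[-3, -3.5, 0], 0, 0.65]])

```text
clock: 16.1
position: [0.5541, 0.0404, 0.2028]
ee_rot: [[-0.894, 0.448, 0.001], [0.448, 0.894, 0.0], [-0.001, 0.001, -1.0]]
force: [1.0, 0.0, -0.3]
grip_width: 0.653
```

>>> play_rows(deltas=[[[-3, -3.5, 0], 0, 0.65], [[-3, -3.5, 0], 0, 0.65], [[-3, -3.5, 0], 0, 0.65], [[-1, -1, 0], 0, 0.65], [[0, 0, 0], 0, 0.65], [[0, 0, 0], 0, 0.65], [[0, 0, 0], 0, 0.65], [[0, 0, 0], 0, 0.65], [[0, 0, 0], 0, 0.65], [[0, 0, 0], 0, 0.65]])

```text
clock: 17.1
position: [0.5914, -0.105, 0.2027]
ee_rot: [[-0.894, 0.448, 0.0], [0.448, 0.894, 0.0], [-0.0, 0.0, -1.0]]
force: [-1.0, 0.7, 0.9]
grip_width: 0.65
```

```bash
python3 look.py m9 "[.513,.2045,.151]"; python3 -c "
from h import *
d=pickle.load(open('m9.pkl','rb'))
for z in (.07,.12): print(proj(d,'top',[.513,.2045,z]),np.linalg.norm(proj(d,'top',[.513,.2245,z])-proj(d,'top',[.513,.1845,z])))
a=cv2.resize(d['scene']['color'],(400,300)); b=cv2.resize(d['top']['color'][185:275,135:235],None,fx=4,fy=4,interpolation=2)
a=cv2.copyMakeBorder(a,0,60,0,0,0); cv2.imwrite('pics/m9c.png',np.hstack([a,b]))"
```

```text
17.2 [ 0.5914 -0.1054  0.2026] [ 1.1 -0.4  0.1] 0.6539184133251218 [20.91 24.18  5.16]
[187.62544521 232.41669131] 25.943398501027445
[179.06629842 228.02719748] 27.81006628816157
```

View pics/m9c.png

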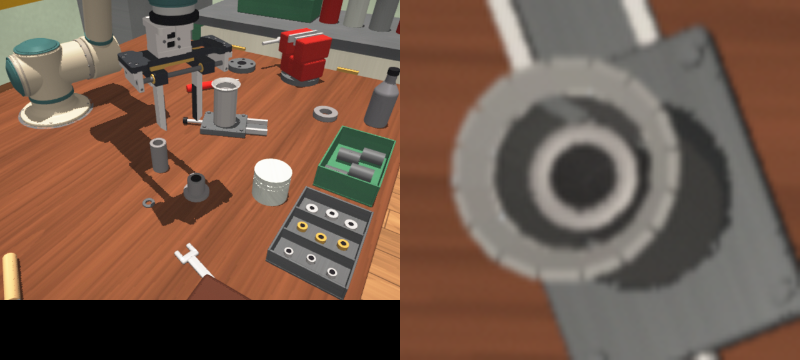

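The new ring is at (180.6,228.4) and 28 px wide. The prediction for a top at z = 0.12 is (179.1,228.0) and 27.8 px, so the two are stacked and seated. The long sleeve still stands where it was.

```bash
python3 -c "
from bench import ctrl
print(ctrl.close_job())"
```

```text
the job is handed in; nothing more can be done
None
```

Both short bushings are in the tube magazine, one on top of the other, and I handed the job in at about 17 s. I dropped each in with its foot just inside the mouth, then backed the gripper well clear.

- **Lower bushing:** after the first drop, its top ring lined up with a top 70 mm above the bench, to within about 1 px, so it is on the tube's floor.
- **Upper bushing:** after the second drop, the ring in view was 28 px wide, against 27.8 px expected for a top at 120 mm. Its centre was about 1.5 px from the prediction, mostly the roughly 1 px calibration offset I saw throughout.
- **Everything else:** the long sleeve, the flanged bushing and the washer were still standing or lying where they were. The gripper was empty and touching nothing, and the wrist readings I saw never went above about 3 N.

No check failed. I carried out the stacking checks from the top camera only, because the tube hides the bushings in the scene view.

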